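Put the balance weights back in their block

ROBOT

A 6-joint arm with a two-finger parallel gripper is mounted at the origin on a cart in front of the work surface, level with it; the furniture and walls round the work are solid. World frame = base frame: x ahead of the robot, y to its left, z up, the work surface at z = 0. Lengths are in m, angles in rad, forces in N, time in s.
With the tool pointing down it reaches from about 0.4 to 0.825 m from the base axis. Payload 7 kg.
Tool frame: the origin (TCP) lies midway between the tips of the shut fingers; the grasp point (between the pads) lies 19 mm behind it (arm.grip_point_offset is the z of the grasp point in the tool frame, in m); z points along the fingers, y is the line along which they close (so a half turn about z gives the same grasp; the last joint's range is limited). The gripper opens to 88 mm and grips with 3 to 60 N. Pads are 19 mm wide; open, the fingers measure 130 mm over their backs; the gripper's body (78 mm by 193 mm) begins 47 mm behind the grasp point.
Start: joints at [1.571, 0.359, 0.012, 0, -1.224, -0.288], TCP at [0.192, 0.647, 0.227] pointing down, gripper open.
Joint ranges: [-3.07, 3.07], [-1.43, 2.12], [-1.02, 1.25], [-3.03, 1.67], [-3.05, -0], [-3.03, 3.03]. Speed limits (rad/s): [2.39, 2.39, 3.01, 3.14, 3.14, 3.14].

INTERFACE

Orientations are given as a rotation vector (axis times angle).
In Python, from workcell import sensors, viewer, order, arm gives the robot as it stands. The module is installed in compiled form; this text tells all that it offers.
- The arm moves only by the tool jog_arm, never from a script. Its argument "steps" is text: rows parted by semicolons, each of 7 numbers parted by spaces: the shift along the tool's x, y, z in mm, then the turn, a rotation vector about the tool's x, y, z in degrees, then the gripper's target within -1 to 1 (shut at 1, half-way at 0, fully open at -1). In form: dx dy dz wx wy wz hand; .... A call has 1 to 10 rows; each row is the pose to reach, as a shift and turn from the pose commanded when the call began, along the tool's axes at that moment; what a row does not reach only later rows make up. A row lasts 1/12 s, in which the tool goes at most 41.7 mm and 7.16 degrees, less where a joint would pass 70% of its speed; a pose out of reach is approached as far as the arm can. A call with a gripper value outside its range is refused whole. The fingers move at their own pace and stop on an object; the grip force is fixed at half the most. Time passes only in rows, so rows that repeat a pose let the fingers close. It gives the time, the measured TCP pose, the force, the opening and the grip force at its end, in the units of the state.
- sensors.read_state(): the state, without advancing time (a new reading comes with each control period).
- viewer.snapshot(name): name is "scene" or "side" or "wrist"; returns a dict with "image" (420x560x3 uint8, red, green, blue), "vertical_fov" (degrees; the focal length in pixels is half the picture's height over the tangent of half this angle, whatever the lens; pixels are square), "cx", "cy" (the principal point, pixels), "k1" (the pictures are not rectified: a ray, as slopes to the right and down, at radius r is drawn at 1 + k1 r^2 times it, then the intrinsics apply), "world_to_cam" (4x4, takes a point from world to camera coordinates); the wrist camera has in their place "T_tool_cam" (4x4, takes a point from camera to tool coordinates, whose origin is the TCP and whose axes are the flange's). Camera axes: x right, y up, looking along -z (the intrinsics and any distortion apply to the point x, -y, -z); pixel columns grow to the right and rows downward; lengths in m; the calibration is good to about 2 mm. A picture is of the moment at which its call begins: read the wrist's pose just before it. There is no depth.
- order.hand_in(): hands the job in; it is judged then, once.
Trained networks look in a picture, given as the dict that the camera call returned (one of the last four; its "shot" number tells which), for a name from the list of things; names that differ only in an ending like _2 or _b are one class to them, and where a whole thing is asked for, a point or a joint stands for the part that bears it (a point fixed in the world has none). Each returns a list of dicts, best first, with "score" (0 to 1); they miss things now and then, are a little off and sometimes report something else, mostly with a low value. They report only what shows in the picture. A call takes as long as a camera call.
- viewer.boxes_of(picture, label): "bbox" ([left, top, width, height] in pixels, round what is visible of it).
- viewer.pinpoint(picture, label): "pixel" ([column, row] in pixels: a listed point, or the origin of a listed thing).
The state is a dict: "time_s": time; "joints": joint angles; "joint_vel": joint speeds; "tau": joint torques, N m; "eef_pos": TCP position; "ee_rot": TCP orientation; "ft_force": force on the tool from outside, world axes, zero at the start; "wrist_torque": the same for the moment, N m; "finger_gap": finger opening in m; "finger_force": force on a finger pad.
Only numpy, scipy, OpenCV 4.12 (cv2) and the standard library are available. Lean on these libraries where they do the work, as an engineer would, in place of code of your own. Each camera call takes 0.05 s, during which the arm holds its last target. There are 200 camera calls.

TASK

The balance has been checked: put the four loose steel weights back upright into the row of bores in their wooden block, in order of size, each fully down in the bore made for it, the biggest weight in the widest bore and the smallest in the narrowest. Set them down rather than dropping them, do not tip any over, and leave the rubber stopper, the bottles and the beaker where they stand.

Things in the scene. Friction and masses are not known exactly. Their poses are not given: they have to be found in the camera images.
- weight_block: wooden block, fixed, 80 x 250 x 20 mm (x, y, z), flat, turned any way about z. Origin: centre of its underside. Along its own y, at x = 0, a row of four bores in order of size: diameter 55 mm at y = +84 mm, 44 at +18, 35 at -40, 28 at -90. 8 mm deep (felt floor 12 mm above the origin, block top 20), each 9 mm wider than its weight, with a lead-in chamfer 2.5 mm wide and 6 mm high round the mouth
- weight_500: the 500 g weight, the largest of the four: polished steel cylinder with a knob on top. Body 46 mm in diameter, 34 mm high; knob 26 mm wide; 50 mm high in all; mass 500 g. Origin at the centre of its underside, z up along its axis (round, any yaw). Grip it by the body. Its own bore is the one at y = +84 mm of the weight block, 55 mm in diameter
- weight_200: the 200 g weight, the second largest of the four: polished steel cylinder with a knob on top. Body 35 mm in diameter, 24 mm high; knob 20 mm wide; 37 mm high in all; mass 200 g. Origin at the centre of its underside, z up along its axis (round, any yaw). Grip it by the body. Its own bore is the one at y = +18 mm of the weight block, 44 mm in diameter
- weight_100: the 100 g weight, the third of the four: polished steel cylinder with a knob on top. Body 26 mm in diameter, 21 mm high; knob 15 mm wide; 31 mm high in all; mass 100 g. Origin at the centre of its underside, z up along its axis (round, any yaw). Grip it by the body. Its own bore is the one at y = -40 mm of the weight block, 35 mm in diameter
- weight_50: the 50 g weight, the smallest of the four: polished steel cylinder with a knob on top. Body 19 mm in diameter, 20 mm high; knob 12 mm wide; 28 mm high in all; mass 50 g. Origin at the centre of its underside, z up along its axis (round, any yaw). Grip it by the body. Its own bore is the one at y = -90 mm of the weight block, 28 mm in diameter
- rubber_stopper: bystander: plain grey rubber stopper with a flat top and no knob, 34 mm wide, 30 mm high, standing among the weights; origin at the centre of its underside. Not part of the set
- dropper_bottle: bystander: small amber bottle with a black cap, 38 mm wide, 85 mm high, standing; origin at the centre of its underside
- beaker: bystander: small glass beaker, 56 mm wide, 68 mm high; origin at the centre of its underside
- pe_bottle: bystander: white plastic bottle with a nozzle, 58 mm wide, 104 mm high; origin at the centre of its underside

How it is judged:
By the outcome, as a careful person would: the job done as asked, in the order asked, and still so for the second after the job is handed in, with the robot touching nothing.
It also fails if it takes over 120 s, if anything falls off the work surface, if the arm or the gripper's body presses on something with over 40 N, if the wrist force passes 120 N, or if a joint passes its speed limit or range.

## Working session

There is one attempt and no reset: what is moved stays moved. The work goes in short steps, Python scripts to look and compute and a tool call to move; the robot and the scene stay as the last step left them, time stands still between calls to the robot, and variables do not carry over. Pictures are saved under pics/ and viewed, at most 17 in all, crops included, and the job is handed in when it is done.

Besides the shell and the picture viewer there is one more tool, called after "Call:" by a JSON object that holds its "op" and its "data", one argument or row to a line. jog_arm: Moves the arm, as the interface text tells. Its arguments: {"type":"object","properties":{"steps":{"type":"string"}},"required":["steps"]}

```bash
mkdir -p pics; cat > h.py <<'E'
import numpy as np, cv2
from scipy.spatial.transform import Rotation as R
from workcell import sensors, viewer, order, arm
def cam(p,st=None):
    if "world_to_cam" in p: return np.linalg.inv(np.array(p["world_to_cam"]))
    T=np.eye(4);T[:3,:3]=R.from_rotvec(st["ee_rot"]).as_matrix();T[:3,3]=st["eef_pos"]
    return T@np.array(p["T_tool_cam"])
def intr(p):
    f=p["image"].shape[0]/2/np.tan(np.radians(p["vertical_fov"])/2)
    return f
def ray(p,uv,C,z):
    f=intr(p);d=np.array([(uv[0]-p["cx"])/f,(uv[1]-p["cy"])/f]);s=d.copy()
    for _ in range(20): s=d/(1+p["k1"]*(s@s))
    v=C[:3,:3]@np.array([s[0],-s[1],-1]);o=C[:3,3]
    return o+v*(z-o[2])/v[2]
def proj(p,X,C):
    q=np.linalg.inv(C)@np.append(X,1);s=np.array([q[0],-q[1]])/-q[2]
    return s*(1+p["k1"]*(s@s))*intr(p)+[p["cx"],p["cy"]]
def save(p,n): cv2.imwrite(f"pics/{n}.png",p["image"][:,:,::-1])
N=["weight_block","weight_500","weight_200","weight_100","weight_50","rubber_stopper","dropper_bottle","beaker","pe_bottle"]
E
python3 - <<'E'
from h import *
st=sensors.read_state();print(st["eef_pos"],st["ee_rot"],st["finger_gap"],arm.grip_point_offset)
ims=[]
for n in ["scene","side","wrist"]:
    p=viewer.snapshot(n);C=cam(p,st);save(p,n+"0");print(n,C[:3,3].round(3),p["vertical_fov"],p["k1"])
    for l in N:
        for d in viewer.pinpoint(p,l)[:2]:
            print(l,round(d["score"],2),np.round(d["pixel"]),ray(p,d["pixel"],C,0).round(3))
    if n=="wrist":print(np.array(p["T_tool_cam"]).round(3))
E
```

```text
[0.19148227 0.64676251 0.22561554] [ 3.10747630e+00 -4.50463231e-01 -1.30293140e-04] 0.08775081809841039 -0.0188
scene [-0.029 -0.614  0.623] 53.561865522321405 -0.11873645103925562
weight_block 0.88 [374. 266.] [ 0.539 -0.19   0.   ]
weight_500 0.71 [229. 170.] [0.524 0.395 0.   ]
weight_500 0.68 [291. 203.] [0.557 0.127 0.   ]
weight_200 0.71 [229. 170.] [0.524 0.395 0.   ]
weight_200 0.68 [291. 203.] [0.557 0.127 0.   ]
weight_100 0.71 [229. 170.] [0.524 0.395 0.   ]
weight_100 0.68 [291. 203.] [0.557 0.127 0.   ]
weight_50 0.71 [229. 170.] [0.524 0.395 0.   ]
weight_50 0.68 [291. 203.] [0.557 0.127 0.   ]
rubber_stopper 0.71 [228. 171.] [0.519 0.39  0.   ]
rubber_stopper 0.7 [250. 212.] [0.445 0.16  0.   ]
dropper_bottle 0.74 [249. 246.] [0.365 0.046 0.   ]
beaker 0.65 [339. 203.] [0.658 0.044 0.   ]
pe_bottle 0.67 [275. 171.] [0.631 0.299 0.   ]
side [0.198 1.079 0.466] 43.50938502741451 -0.08481432681919716
weight_block 0.66 [298. 189.] [ 0.546 -0.192  0.   ]
weight_500 0.93 [217. 299.] [0.523 0.385 0.   ]
weight_500 0.73 [246. 239.] [0.564 0.146 0.   ]
weight_200 0.93 [217. 299.] [0.523 0.385 0.   ]
weight_200 0.73 [246. 239.] [0.564 0.146 0.   ]
weight_100 0.93 [217. 299.] [0.523 0.385 0.   ]
weight_100 0.73 [246. 239.] [0.564 0.146 0.   ]
weight_50 0.93 [217. 299.] [0.523 0.385 0.   ]
weight_50 0.73 [246. 239.] [0.564 0.146 0.   ]
rubber_stopper 0.73 [302. 251.] [0.437 0.163 0.   ]
dropper_bottle 0.79 [347. 235.] [0.367 0.055 0.   ]
beaker 0.88 [232. 218.] [0.635 0.054 0.   ]
pe_bottle 0.76 [187. 262.] [0.632 0.28  0.   ]
wrist [0.255 0.628 0.384] 66.03708363454237 0.014133961486755515
[[-0.001  0.968  0.252  0.067]
 [ 1.     0.001  0.001  0.   ]
 [ 0.001  0.252 -0.968 -0.158]
 [ 0.     0.     0.     1.   ]]
```

View pics/scene0.png

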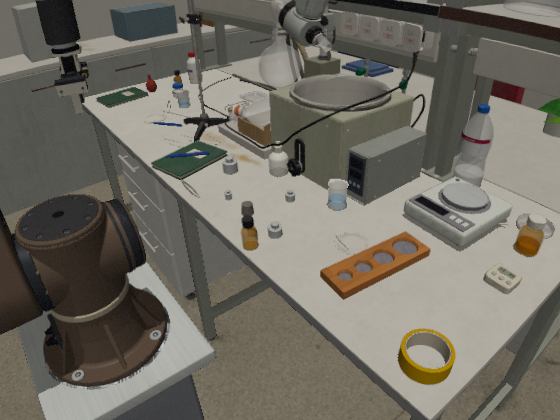

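View pics/side0.png

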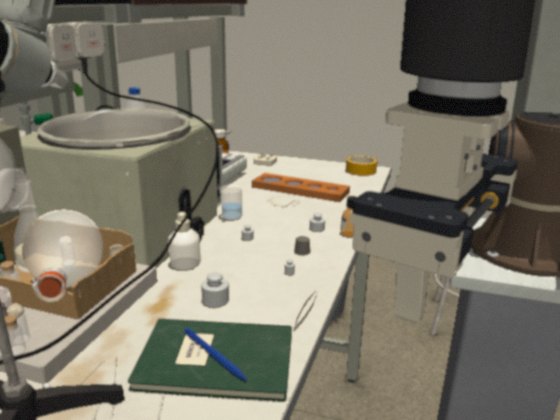

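```bash
python3 - <<'E'
from h import *
for n in ["scene","side"]:
    p=viewer.snapshot(n);C=cam(p)
    for d in viewer.pinpoint(p,"weight_500"):
        print(n,round(d["score"],2),np.round(d["pixel"]),ray(p,d["pixel"],C,0).round(3))
    for d in viewer.boxes_of(p,"weight_500"): print(np.round(d["bbox"]),d["score"])
E
```

```text
scene 0.69 [278. 232.] [0.452 0.045 0.   ]
scene 0.64 [292. 204.] [0.556 0.12  0.   ]
scene 0.56 [251. 245.] [0.369 0.045 0.   ]
scene 0.51 [229. 197.] [0.442 0.261 0.   ]
scene 0.49 [227. 171.] [0.517 0.392 0.   ]
[223. 154.  12.  18.] 0.77
[269. 220.  14.  17.] 0.66
[285. 191.  11.  12.] 0.43
side 0.83 [215. 302.] [0.523 0.395 0.   ]
side 0.7 [245. 236.] [0.572 0.13  0.   ]
side 0.6 [288. 274.] [0.437 0.262 0.   ]
side 0.59 [320. 230.] [0.429 0.049 0.   ]
[205. 271.  25.  38.] 0.8
[312. 211.  11.  18.] 0.63
[239. 222.  14.  19.] 0.62
[287. 259.   8.  16.] 0.42
```

Scene0 shows the block at about (376,263), with its widest bore at the right (405,247) and its narrowest at the left (345,276). In the same picture the weights stand at (230,165) for the 500, (275,230) for the 200, (290,196) for the 100 and (228,195) for the 50. Side0 agrees: 500 at (215,290), 200 at (317,222), 100 at (247,233), 50 at (289,267), with the dark stopper at (302,245).

```bash
cat >> h.py <<'E'
def go(x,y,z,yaw_y=None):
    "shift/turn (tool axes, mm, deg) to TCP x,y,z, tool vertical, tool y along world angle yaw_y deg"
    st=sensors.read_state();M=R.from_rotvec(st["ee_rot"])
    d=M.inv().apply(np.array([x,y,z])-st["eef_pos"])*1000
    w=np.zeros(3)
    ty=M.as_matrix()[:,1];cur=np.degrees(np.arctan2(ty[1],ty[0]))
    if yaw_y is not None:
        yaw_y=cur+((yaw_y-cur+90)%180-90)
        a=np.radians(yaw_y);yv=np.array([np.cos(a),np.sin(a),0]);zv=np.array([0,0,-1.]);T=np.stack([np.cross(yv,zv),yv,zv],1)
        w=np.degrees((M.inv()*R.from_matrix(T)).as_rotvec())
    print("at",st["eef_pos"].round(4) if hasattr(st["eef_pos"],"round") else st["eef_pos"],"yaw_y",cur.round(1),"d",d.round(1),"w",w.round(2),"rows",(np.linalg.norm(d)/41).round(1),(np.linalg.norm(w)/7.1).round(1))
E
python3 - <<'E'
from h import *
p=viewer.snapshot("scene");C=cam(p)
for uv in [(345,276),(365,267),(383,258),(405,247)]: print(ray(p,uv,C,.014).round(3))
for uv in [(322,185),(352,196),(405,213)]: print("obst",ray(p,uv,C,0).round(3))
go(.50,.388,.15,-90)
E
```

```text
[ 0.456 -0.181  0.014]
[ 0.509 -0.188  0.014]
[ 0.562 -0.193  0.014]
[ 0.63  -0.201  0.014]
obst [0.685 0.142 0.   ]
obst [0.709 0.045 0.   ]
obst [ 0.757 -0.102  0.   ]
at [0.1916 0.6472 0.2266] yaw_y -106.5 d [369.3 161.   76.6] w [  0.     0.   -16.49] rows 10.0 2.3
```

Call:
{"op": "jog_arm", "data": {
  "steps": "37 16 0 0 0 -5 0;74 32 0 0 0 -10 0;111 48 0 0 0 -16.5 0;148 64 10 0 0 -16.5 0;185 80 20 0 0 -16.5 0;222 96 30 0 0 -16.5 0;259 112 45 0 0 -16.5 0;296 128 60 0 0 -16.5 -0.4;332 145 76 0 0 -16.5 -0.4;369 161 76 0 0 -16.5 -0.4"
}}

```text
time_s: 2.68
eef_pos: [0.4977, 0.3872, 0.1478]
ee_rot: [3.139, 0.0, -0.005]
ft_force: [0.7, -0.5, -0.3]
finger_gap: 0.0592
finger_force: 0.0
```

```bash
cat >> h.py <<'E'
def look(label,near,z,name=None,zp=0,tries=1):
    st=sensors.read_state();p=viewer.snapshot("wrist");C=cam(p,st)
    if name: save(p,name)
    for d in viewer.pinpoint(p,label)[:4]:
        print("pin",round(d["score"],2),np.round(d["pixel"]),ray(p,d["pixel"],C,zp).round(4))
    for d in viewer.boxes_of(p,label)[:4]: print("box",round(d["score"],2),np.round(d["bbox"]))
    return p,C
E
python3 - <<'E'
from h import *
p,C=look("weight_500",None,0,"w1")
print("gap",sensors.read_state()["finger_gap"]); go(.523,.388,.10)
print(proj(p,[.523,.388,.05],C))
E
```

```text
pin 0.97 [270. 169.] [0.5264 0.3918 0.    ]
pin 0.55 [549. 126.] [0.5646 0.1394 0.    ]
box 0.93 [533. 113.  27.  34.]
box 0.86 [247. 146.  52.  55.]
gap 0.061230600958571475
at [0.4999 0.387  0.1499] yaw_y -90.2 d [23.1 -1.1 49.9] w [0. 0. 0.] rows 1.3 0.0
[274.17245733 181.16622455]
```

View pics/w1.png

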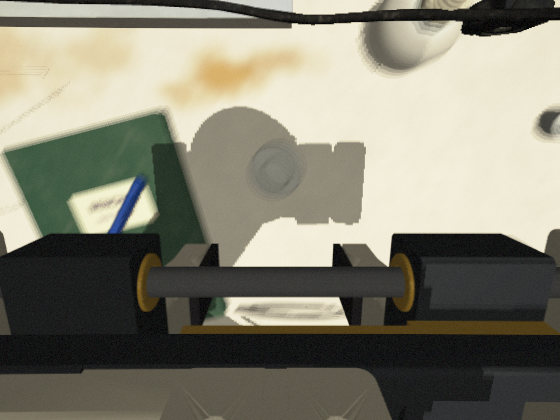

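W1 shows the 500 at (273,172), well forward of the fingers, which sit around row 280. The notebook is at (115,190), and the 100 shows at the right edge (550,124).

```bash
cat >> h.py <<'E'
from scipy.optimize import least_squares
D={"weight_500":(46,34,26,50),"weight_200":(35,24,20,37),"weight_100":(26,21,15,31),"weight_50":(19,20,12,28)}
def fit(name,near,zb=0,png=None):
    "x,y of a weight by matching its silhouette box in the wrist picture"
    st=sensors.read_state();p=viewer.snapshot("wrist");C=cam(p,st)
    if png: save(p,png)
    bd,bh,kd,kh=np.array(D[name])/1000;a=np.linspace(0,2*np.pi,40)
    P=np.concatenate([np.stack([d/2*np.cos(a),d/2*np.sin(a),0*a+h+zb],1) for d,h in [(bd,0),(bd,bh),(kd,kh)]])
    def box(x):
        q=np.array([proj(p,v+[x[0],x[1],0],C) for v in P]);return np.r_[q.min(0),q.max(0)]
    c0=proj(p,[*near,zb+.02],C);out=None
    B=[(d["score"],np.array(d["bbox"])) for d in viewer.boxes_of(p,name)]
    B=[(s,np.r_[b[:2],b[:2]+b[2:]]) for s,b in B if np.linalg.norm(b[:2]+b[2:]/2-c0)<60]
    for s,b in B:
        r=least_squares(lambda x:box(x)-b,near);print("fit",name,round(s,2),b.round(),r.x.round(4),"res px",r.fun.round(1));out=r.x if out is None else out
    for d in viewer.pinpoint(p,name):
        if np.linalg.norm(d["pixel"]-c0)<60: print("pin",round(d["score"],2),np.round(d["pixel"]),ray(p,d["pixel"],C,zb).round(4))
    return out
E
python3 - <<'E'
from h import *
x=fit("weight_500",(.525,.39)); go(*x,.04); go(*x,.013)
E
```

```text
fit weight_500 0.86 [246. 148. 299. 204.] [0.5254 0.3897] res px [-0.5  0.   0.5  0. ]
pin 0.81 [272. 175.] [0.5229 0.3899 0.    ]
at [0.4978 0.39   0.1509] yaw_y -90.0 d [ 27.5   0.4 110.9] w [0. 0. 0.] rows 2.8 0.0
at [0.4978 0.39   0.1509] yaw_y -90.0 d [ 27.5   0.4 137.9] w [0. 0. 0.] rows 3.4 0.0
```

Call:
{"op": "jog_arm", "data": {
  "steps": "14 0 0 0 0 0 -0.4;27 0 30 0 0 0 -0.4;27 0 65 0 0 0 -0.4;27 0 100 0 0 0 -0.4;27 0 125 0 0 0 -0.4;27 0 138 0 0 0 -0.4;27 0 140 0 0 0 -0.4;27 0 140 0 0 0 1;27 0 140 0 0 0 1;27 0 140 0 0 0 1"
}}

```text
time_s: 3.82
eef_pos: [0.5253, 0.3907, 0.0124]
ee_rot: [-3.14, -0.002, -0.002]
ft_force: [0.5, -3.1, 0.6]
finger_gap: 0.0469
finger_force: 1.6
```

Call:
{"op": "jog_arm", "data": {
  "steps": "0 0 0 0 0 0 1;0 0 0 0 0 0 1;0 0 0 0 0 0 1;0 0 -15 0 0 0 1;0 0 -50 0 0 0 1;0 0 -90 0 0 0 1;0 0 -130 0 0 0 1;0 0 -140 0 0 0 1"
}}

```text
time_s: 4.48
eef_pos: [0.5274, 0.3915, 0.158]
ee_rot: [-3.135, -0.001, -0.011]
ft_force: [1.3, 1.5, -3.1]
finger_gap: 0.0447
finger_force: 30.0
```

```bash
python3 - <<'E'
from h import *
s=sensors.read_state();print(s["finger_gap"],s["finger_force"],s["ft_force"])
go(.60,-.198,.15,-96.6)
E
```

```text
0.04466668701461983 29.997244876461195 [ 1.33679903  1.4995993  -3.12336245]
at [0.5274 0.3915 0.158 ] yaw_y -89.9 d [ 72.1 589.7   4.6] w [-0.4  -0.38  6.65] rows 14.5 0.9
```

Call:
{"op": "jog_arm", "data": {
  "steps": "0 41 0 0 0 0 1;0 82 0 0 0 0 1;0 123 0 0 0 0 1;-10 164 0 0 0 0 1;-20 205 0 0 0 0 1;-30 244 0 0 0 0 1;-40 283 0 0 0 0 1;-50 322 0 0 0 0 1;-60 361 0 0 0 0 1;-65 400 0 0 0 0 1"
}}

```text
time_s: 5.32
eef_pos: [0.4578, -0.0122, 0.1504]
ee_rot: [-3.141, 0.0, 0.001]
ft_force: [1.4, 0.2, -5.0]
finger_gap: 0.045
finger_force: 30.0
```

Call:
{"op": "jog_arm", "data": {
  "steps": "0 40 0 0 0 3 1;0 80 0 0 0 6.6 1;0 120 0 0 0 6.6 1;0 160 0 0 0 6.6 1;0 178 0 0 0 6.6 1;0 178 0 0 0 6.6 1;0 178 0 0 0 6.6 1"
}}

```text
time_s: 5.9
eef_pos: [0.4591, -0.1894, 0.15]
ee_rot: [-3.136, 0.186, 0.002]
ft_force: [-1.6, -0.2, -4.8]
finger_gap: 0.0452
finger_force: 30.0
```

```bash
python3 - <<'E'
from h import *
p,C=look("weight_block",None,0,"w2")
st=sensors.read_state();print(st["eef_pos"],st["ft_force"])
for v in [(.456,-.181),(.509,-.188),(.562,-.193),(.63,-.201)]: print(proj(p,[*v,.02],C).round())
E
```

```text
pin 0.81 [268. 108.] [ 0.5427 -0.193   0.    ]
box 0.95 [215.   0. 106. 245.]
box 0.38 [227. 212.  96. 106.]
[ 0.45978043 -0.18779508  0.15044807] [-0.2191012   0.05975364 -4.25383117]
[267. 207.]
[267. 148.]
[265.  83.]
[264. -12.]
```

View pics/w2.png

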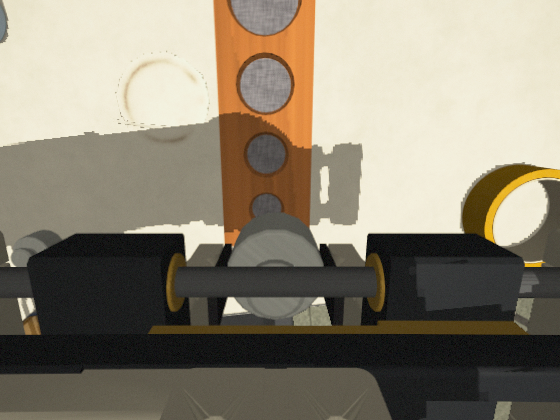

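W2 shows the held weight at about (276,265). The 44 bore is at (265,84), the 35 at (266,154), the 28 at (267,207), and the 55 is cut off by the top edge at column 265.

```bash
cat > bore.py <<'E'
from h import *
def bores(png=None):
    "bore mouths (circles on the block top) in the wrist picture -> tool-frame and world positions"
    st=sensors.read_state();p=viewer.snapshot("wrist");C=cam(p,st)
    if png: save(p,png)
    hsv=cv2.cvtColor(p["image"],cv2.COLOR_RGB2HSV)
    wood=((hsv[...,0]<20)&(hsv[...,1]>110)).astype(np.uint8)
    cs,h=cv2.findContours(wood,cv2.RETR_CCOMP,cv2.CHAIN_APPROX_NONE)
    for c,hh in zip(cs,h[0]):
        if hh[3]<0 or len(c)<50: continue
        (u,v),ax,_=cv2.fitEllipse(c)
        X=ray(p,(u,v),C,.02);r=np.mean(ax)/2;dia=np.linalg.norm(ray(p,(u+r,v),C,.02)-ray(p,(u-r,v),C,.02))
        M=R.from_rotvec(st["ee_rot"])
        print("bore px",np.round([u,v]),"axes",np.round(ax),"world",X.round(4),"dia",dia.round(4),"tool",(M.inv().apply(X-st["eef_pos"])*1000).round(1))
    print("tcp px",proj(p,st["eef_pos"],C).round(1))
E
python3 - <<'E'
from bore import *
bores()
p=viewer.snapshot("wrist");C=cam(p,sensors.read_state())
for v in [34,40,60,80,100,120]:
    hsv=cv2.cvtColor(p["image"],cv2.COLOR_RGB2HSV)[v]; w=np.where((hsv[:,0]<20)&(hsv[:,1]>110))[0]; w=w[(w>190)&(w<340)]
    m=[ray(p,(u,v),C,.02) for u in (w.min(),w.max())]; print(v,w.min(),w.max(),((m[0]+m[1])/2).round(4),np.linalg.norm(m[0]-m[1]).round(4))
E
```

```text
bore px [268. 154.] axes [39. 40.] world [ 0.5044 -0.1865  0.02  ] dia 0.0347 tool [ 44.2  -6.3 130.4]
bore px [268.  86.] axes [52. 55.] world [ 0.5606 -0.1929  0.02  ] dia 0.0448 tool [100.7  -6.4 130.4]
tcp px [275.2 259.1]
34 219 317 [ 0.5994 -0.1975  0.02  ] 0.0788
40 219 317 [ 0.5951 -0.197   0.02  ] 0.0792
60 220 316 [ 0.5804 -0.1952  0.02  ] 0.0787
80 221 315 [ 0.5653 -0.1934  0.02  ] 0.0783
100 221 315 [ 0.5496 -0.1915  0.02  ] 0.0795
120 222 314 [ 0.5335 -0.1895  0.02  ] 0.079
```

Call:
{"op": "jog_arm", "data": {
  "steps": "40 -2 0 0 0 0 1;80 -4 0 0 0 0 1;120 -6 0 0 0 0 1;155 -6 10 0 0 0 1;167 -6 40 0 0 0 1;167 -6 70 0 0 0 1;167 -6 90 0 0 0 1;167 -6 90 0 0 0 1;167 -6 90 0 0 0 1"
}}

```text
time_s: 6.9
eef_pos: [0.6261, -0.2008, 0.0596]
ee_rot: [3.136, -0.178, -0.005]
ft_force: [-0.2, 0.5, -3.8]
finger_gap: 0.0452
finger_force: 30.0
```

```bash
python3 - <<'E'
from h import *
st=sensors.read_state();p=viewer.snapshot("wrist");C=cam(p,st);print(st["eef_pos"])
im=p["image"].copy()
M=R.from_rotvec(st["ee_rot"]).as_matrix();a=np.linspace(0,6.283,60)
ctr=st["eef_pos"]+M@np.array([0,0,.0]);
for r,dz,col in [(.023,.011,(0,255,0)),(.023,-.023,(255,0,0))]:
    q=np.array([proj(p,st["eef_pos"]+M@np.array([r*np.cos(t),r*np.sin(t),dz]),C) for t in a]).astype(np.int32)
    cv2.polylines(im,[q],True,col,1)
cv2.imwrite("pics/w3.png",np.hstack([im[150:400,130:430]])[:,:,::-1].repeat(2,0).repeat(2,1))
E
```

```text
[ 0.62608692 -0.2007937   0.05964567]
```

View pics/w3.png

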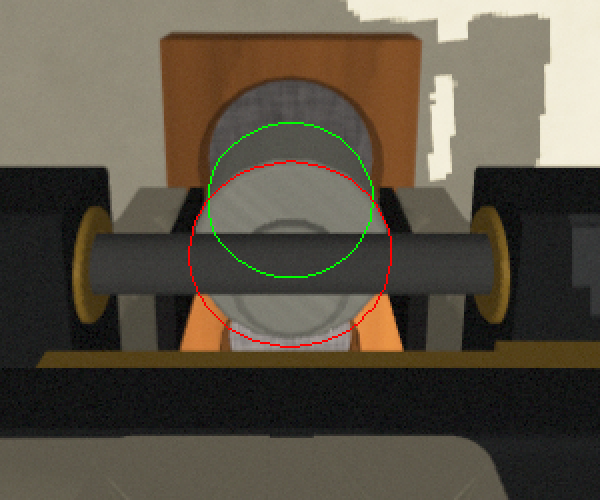

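W3 shows the held weight matching its predicted outline. The bore is centred laterally at column 290 of the crop, and the far edge of the block is at crop row about 37.

```bash
python3 - <<'E'
from h import *
st=sensors.read_state();p=viewer.snapshot("wrist");C=cam(p,st);M=R.from_rotvec(st["ee_rot"])
for uv,z in [((275,168.5),.02),((275.5,190),.0135),((275.5,188.5),.02),((234,222),.0135),((317,222),.0135)]: print((M.inv().apply(ray(p,uv,C,z)-st["eef_pos"])*1000).round(1))
E
```

```text
[42.5 -0.2 41.6]
[27.8  0.1 48.1]
[30.   0.1 41.6]
[  6.2 -27.5  48. ]
[ 6.2 27.7 48.1]
```

Call:
{"op": "jog_arm", "data": {
  "steps": "1 0 10 0 0 0 1;1 0 20 0 0 0 1;1 0 26 0 0 0 1;1 0 30 0 0 0 1;1 0 33 0 0 0 1;1 0 35 0 0 0 1;1 0 36.5 0 0 0 1;1 0 37 0 0 0 1"
}}

```text
time_s: 7.67
eef_pos: [0.6276, -0.2018, 0.0244]
ee_rot: [3.136, -0.18, -0.0]
ft_force: [-4.2, 1.5, 5.3]
finger_gap: 0.0452
finger_force: 30.0
```

Call:
{"op": "jog_arm", "data": {
  "steps": "0 0 0 0 0 0 0.1;0 0 0 0 0 0 -0.1;0 0 0 0 0 0 -0.4;0 0 0 0 0 0 -0.4;0 0 0 0 0 0 -0.4;0 0 -15 0 0 0 -0.4;0 0 -40 0 0 0 -0.4;0 0 -80 0 0 0 -0.4;0 0 -120 0 0 0 -0.4;0 0 -128 0 0 0 -0.4"
}}

```text
time_s: 8.5
eef_pos: [0.6314, -0.2027, 0.1595]
ee_rot: [3.135, -0.178, 0.017]
ft_force: [1.9, -0.6, 1.8]
finger_gap: 0.0615
finger_force: 0.0
```

```bash
python3 - <<'E'
from bore import *
fit("weight_500",(.628,-.2017),.012)
for n in ["scene"]:
    p=viewer.snapshot(n);c=p["image"][215:300,310:440];cv2.imwrite("pics/s1.png",cv2.resize(c[:,:,::-1],None,fx=5,fy=5))
go(.42,.045,.151,-90)
E
```

```text
fit weight_500 0.56 [249. 185. 301. 237.] [ 0.6266 -0.2022] res px [-0.4 -2.7  0.4  2.6]
pin 0.6 [274. 202.] [ 0.6305 -0.2016  0.012 ]
at [ 0.6277 -0.2016  0.1518] yaw_y -96.6 d [-234.6 -221.2    0.7] w [-0.02 -0.05 -6.6 ] rows 7.9 0.9
```

View pics/s1.png

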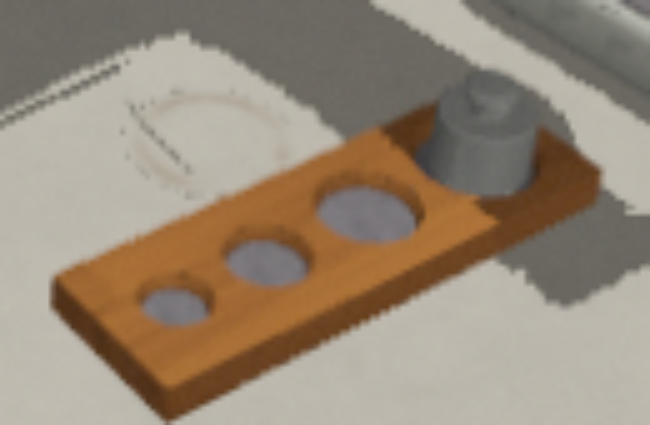

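Crop s1 shows the 500 seated upright in the widest bore at crop (485,140), with the three other bores empty.

Call:
{"op": "jog_arm", "data": {
  "steps": "-28 -26 0 0 0 -1 -0.4;-56 -52 0 0 0 -2 -0.4;-84 -78 0 0 0 -3 -0.4;-112 -104 0 0 0 -4 -0.3;-140 -130 0 0 0 -5 -0.2;-168 -156 0 0 0 -6.6 -0.2;-196 -182 0 0 0 -6.6 -0.2;-220 -206 0 0 0 -6.6 -0.2;-240 -222 0 0 0 -6.6 -0.2;-240 -222 0 0 0 -6.6 -0.2"
}}

```text
time_s: 9.53
eef_pos: [0.4116, 0.0479, 0.1508]
ee_rot: [-3.142, -0.004, 0.002]
ft_force: [-0.5, -0.1, -0.2]
finger_gap: 0.0527
finger_force: 0.0
```

```bash
python3 - <<'E'
from h import *
x=fit("weight_200",(.443,.046),png="w4"); 
if x is not None: go(*x,.011,-90)
print(sensors.read_state()["finger_gap"])
E
```

```text
fit weight_200 0.83 [261. 154. 303. 193.] [0.4381 0.042 ] res px [ 1.4 -1.1 -1.4  1.1]
pin 0.92 [276. 172.] [0.4371 0.0477 0.    ]
at [0.4146 0.0464 0.1512] yaw_y -89.9 d [ 23.6   4.4 140.2] w [0.03 0.04 0.09] rows 3.5 0.0
0.05255628916398301
```

View pics/w4.png

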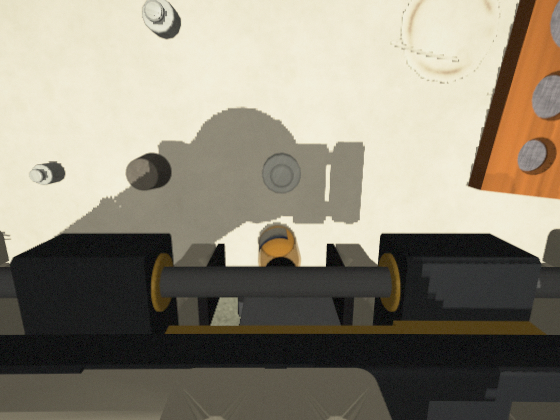

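W4 shows the 200 at (281,173), the bottle cap at (278,245), the stopper at (149,173), the 50 at (40,174) and the 100 at (157,15).

```bash
sed -i 's/    return out$/    print("TOOL d",(R.from_rotvec(st["ee_rot"]).inv().apply(np.array([*out,zb])-st["eef_pos"])*1000).round(1)) if out is not None else 0\n    return out/' h.py; python3 - <<'E'
from h import *
x=fit("weight_200",(.440,.046))
st=sensors.read_state();p=viewer.snapshot("wrist");C=cam(p,st);M=R.from_rotvec(st["ee_rot"])
for uv,z in [((281,174),.024),((278,240),.085)]: print((M.inv().apply(ray(p,uv,C,z)-st["eef_pos"])*1000).round(1))
E
```

```text
fit weight_200 0.98 [260. 154. 300. 197.] [0.4389 0.0424] res px [ 0.2  0.4 -0.2 -0.4]
pin 0.94 [279. 175.] [0.4372 0.0428 0.    ]
TOOL d [ 24.4   4.  151.2]
[ 27.2   4.9 127.1]
[-12.9   1.8  66.2]
```

Call:
{"op": "jog_arm", "data": {
  "steps": "12 2 0 0 0 0 -0.2;25 4 30 0 0 0 -0.2;25 4 65 0 0 0 -0.2;25 4 100 0 0 0 -0.2;25 4 125 0 0 0 -0.2;25 4 138 0 0 0 -0.2;25 4 141 0 0 0 -0.2;25 4 141 0 0 0 -0.2;25 4 141 0 0 0 1;25 4 141 0 0 0 1"
}}

```text
time_s: 10.72
eef_pos: [0.4408, 0.0426, 0.0116]
ee_rot: [-3.141, 0.0, -0.003]
ft_force: [-0.3, 0.6, -0.2]
finger_gap: 0.0441
finger_force: 0.0
```

Call:
{"op": "jog_arm", "data": {
  "steps": "0 0 0 0 0 0 1;0 0 0 0 0 0 1;0 0 0 0 0 0 1;0 0 0 0 0 0 1;0 0 -15 0 0 0 1;0 0 -50 0 0 0 1;0 0 -90 0 0 0 1;0 0 -130 0 0 0 1;0 0 -141 0 0 0 1"
}}

```text
time_s: 11.47
eef_pos: [0.4421, 0.0433, 0.1576]
ee_rot: [-3.138, -0.002, -0.012]
ft_force: [0.7, 1.1, -1.2]
finger_gap: 0.0337
finger_force: 30.0
```

Call:
{"op": "jog_arm", "data": {
  "steps": "15 30 0 0 0 1 1;31 60 0 0 0 2 1;47 90 0 0 0 3 1;62 120 0 0 0 4 1;78 150 0 0 0 5 1;93 180 0 0 0 6 1;109 210 0 0 0 6.6 1;122 236.5 20 0 0 6.6 1;122 236.5 55 0 0 6.6 1;122 236.5 85 0 0 6.6 1"
}}

```text
time_s: 12.3
eef_pos: [0.5619, -0.1956, 0.0653]
ee_rot: [-3.136, 0.185, -0.001]
ft_force: [-1.0, 0.7, -3.3]
finger_gap: 0.0336
finger_force: 30.0
```

Call:
{"op": "jog_arm", "data": {
  "steps": "0 0 0 0 0 0 1;0 0 0 0 0 0 1"
}}

```text
time_s: 12.47
eef_pos: [0.5602, -0.1942, 0.0655]
ee_rot: [3.136, -0.181, -0.007]
ft_force: [-0.4, -1.2, 0.0]
finger_gap: 0.0337
finger_force: 30.0
```

```bash
cat >> bore.py <<'E'
def check(png,rw,base,bh,bore=0):
    "picture with the predicted outline of the held weight (red: body top, green: base); crop x2 from (130,120)"
    st=sensors.read_state();p=viewer.snapshot("wrist");C=cam(p,st);M=R.from_rotvec(st["ee_rot"]).as_matrix();a=np.linspace(0,6.283,60)
    im=p["image"].copy()
    for dz,col in [(base,(0,255,0)),(base-bh,(255,0,0))]:
        q=np.array([proj(p,st["eef_pos"]+M@np.array([rw*np.cos(t),rw*np.sin(t),dz]),C) for t in a]).astype(np.int32);cv2.polylines(im,[q],True,col,1)
    b=np.array([proj(p,st["eef_pos"]+M@np.array([bore*np.cos(t),bore*np.sin(t),st["eef_pos"][2]-.0135]),C) for t in a]).astype(np.int32);cv2.polylines(im,[b],True,(0,0,255),1)
    cv2.imwrite(f"pics/{png}.png",cv2.resize(im[120:380,130:430,::-1],None,fx=2,fy=2,interpolation=0))
    print(st["eef_pos"],st["ft_force"])
E
python3 - <<'E'
from bore import *
check("w5",.0175,.011,.024,.022)
E
```

```text
[ 0.56017863 -0.19419601  0.06545611] [-0.36345034 -1.23600679  0.01774797]
```

View pics/w5.png

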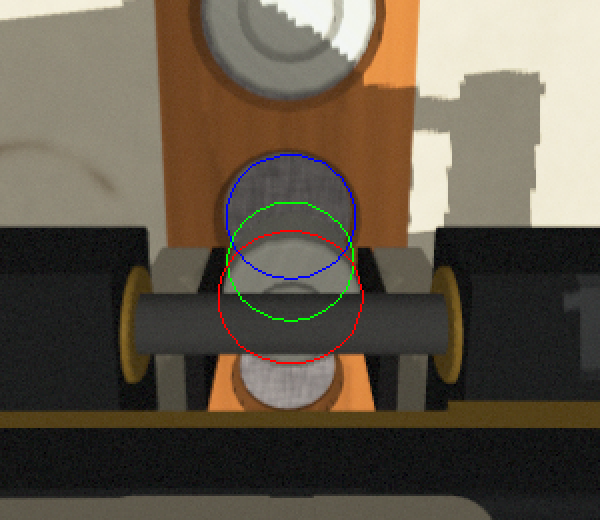

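W5 shows the bore lining up with the blue prediction at crop (291,217). The held weight sits about 1.5 mm low in the crop, towards tool -x, so I add +1 mm.

Call:
{"op": "jog_arm", "data": {
  "steps": "1 0 12 0 0 0 1;1 0 24 0 0 0 1;1 0 31 0 0 0 1;1 0 35 0 0 0 1;1 0 38 0 0 0 1;1 0 40 0 0 0 1;1 0 42 0 0 0 1;1 0 43 0 0 0 1;1 0 43 0 0 0 1"
}}

```text
time_s: 13.27
eef_pos: [0.563, -0.1943, 0.0239]
ee_rot: [3.136, -0.18, 0.001]
ft_force: [-0.7, 0.6, -2.9]
finger_gap: 0.0339
finger_force: 30.0
```

Call:
{"op": "jog_arm", "data": {
  "steps": "0 0 0.7 0 0 0 1;0 0 0.7 0 0 0 0.25;0 0 0.7 0 0 0 0.1;0 0 0.7 0 0 0 -0.2;0 0 0.7 0 0 0 -0.2;0 0 0.7 0 0 0 -0.2;0 0 -15 0 0 0 -0.2;0 0 -50 0 0 0 -0.2;0 0 -90 0 0 0 -0.2;0 0 -128 0 0 0 -0.2"
}}

```text
time_s: 14.1
eef_pos: [0.5623, -0.1944, 0.1529]
ee_rot: [3.136, -0.18, -0.002]
ft_force: [1.8, 0.1, 0.3]
finger_gap: 0.0526
finger_force: 0.0
```

```bash
python3 - <<'E'
from bore import *
fit("weight_200",(.563,-.195),.012)
p=viewer.snapshot("scene");c=p["image"][215:300,310:440];cv2.imwrite("pics/s2.png",cv2.resize(c[:,:,::-1],None,fx=4,fy=4))
go(.535,.13,.152,-90)
E
```

```text
fit weight_200 0.68 [255. 186. 292. 226.] [ 0.5605 -0.1923] res px [-1.3 -2.2  1.3  2.2]
pin 0.85 [274. 205.] [ 0.5579 -0.1924  0.012 ]
TOOL d [ -1.8  -1.9 140.9]
at [ 0.5634 -0.1942  0.1531] yaw_y -96.6 d [ -65.5 -318.8    1.1] w [-0.02 -0.18 -6.6 ] rows 7.9 0.9
```

View pics/s2.png

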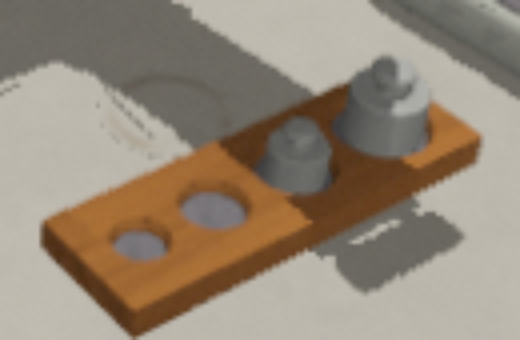

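Crop s2 shows the 200 seated upright at (297,155), next to the 500.

Call:
{"op": "jog_arm", "data": {
  "steps": "-8 -38 0 0 0 -1 -0.2;-16 -76 0 0 0 -2 -0.2;-24 -114 0 0 0 -3 -0.2;-32 -152 0 0 0 -4 -0.1;-40 -190 0 0 0 -5 0;-48 -228 0 0 0 -6.6 0;-56 -266 0 0 0 -6.6 0;-62 -300 0 0 0 -6.6 0;-66 -319 0 0 0 -6.6 0;-66 -319 0 0 0 -6.6 0"
}}

```text
time_s: 15.13
eef_pos: [0.5329, 0.1334, 0.1501]
ee_rot: [3.141, 0.006, -0.003]
ft_force: [-0.2, -1.1, -0.1]
finger_gap: 0.0436
finger_force: 0.0
```

```bash
python3 - <<'E'
from h import *
fit("weight_100",(.563,.13),png="w6"); fit("weight_100",(.563,.13))
print(sensors.read_state()["finger_gap"])
E
```

```text
fit weight_100 0.78 [252. 156. 280. 184.] [0.5624 0.1417] res px [-0.3 -1.8  0.3  1.8]
pin 0.91 [264. 168.] [0.5619 0.144  0.    ]
TOOL d [ 29.7  -8.4 150.1]
fit weight_100 0.55 [249. 152. 278. 184.] [0.5638 0.1405] res px [ 0.2  0.7 -0.2 -0.7]
pin 0.71 [264. 167.] [0.5632 0.1407 0.    ]
TOOL d [ 31.2 -10.8 150.3]
0.04361061105965545
```

View pics/w6.png

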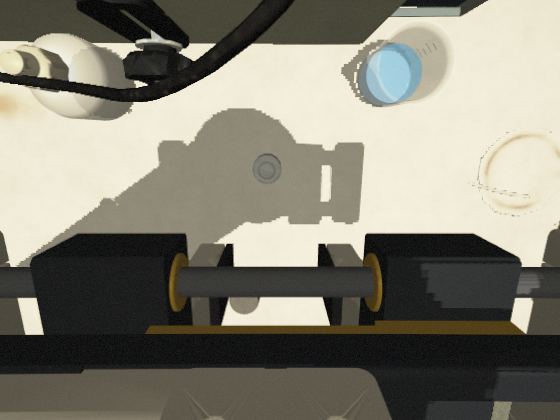

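W6 shows the 100 at (266,169), the beaker at (395,72), and a cable at the top left passing (150,95). I turn the wrist by 10° so the gripper body stays clear of the cable.

Call:
{"op": "jog_arm", "data": {
  "steps": "15 -5 0 0 0 -5 0;30 -9 30 0 0 -10 0;30 -9 65 0 0 -10 0;30 -9 100 0 0 -10 0;30 -9 125 0 0 -10 0;30 -9 138 0 0 -10 0;30 -9 141 0 0 -10 0;30 -9 141 0 0 -10 0;30 -9 141 0 0 -10 1;30 -9 141 0 0 -10 1"
}}

```text
time_s: 16.27
eef_pos: [0.5648, 0.1394, 0.0121]
ee_rot: [-3.129, -0.274, -0.004]
ft_force: [-0.5, -0.6, -0.4]
finger_gap: 0.0354
finger_force: 0.0
```

Call:
{"op": "jog_arm", "data": {
  "steps": "0 0 0 0 0 0 1;0 0 0 0 0 0 1;0 0 0 0 0 0 1;0 0 0 0 0 0 1;0 0 -15 0 0 0 1;0 0 -50 0 0 0 1;0 0 -90 0 0 0 1;0 0 -130 0 0 0 1;0 0 -141 0 0 0 1;0 0 -141 0 0 0 1"
}}

```text
time_s: 17.1
eef_pos: [0.5659, 0.1403, 0.1565]
ee_rot: [-3.126, -0.275, -0.012]
ft_force: [0.2, 0.7, -1.0]
finger_gap: 0.0243
finger_force: 30.0
```

```bash
python3 - <<'E'
from h import *
go(.5064,-.189,.067,-96.6)
E
```

```text
at [0.5659 0.1403 0.1565] yaw_y -80.0 d [-116.7  314.1   87.8] w [-0.21 -0.42 16.64] rows 8.4 2.3
```

Call:
{"op": "jog_arm", "data": {
  "steps": "-14 37 0 0 0 2 1;-28 74 0 0 0 4 1;-42 111 0 0 0 8 1;-56 148 0 0 0 12 1;-70 185 0 0 0 16.6 1;-84 222 0 0 0 16.6 1;-98 259 0 0 0 16.6 1;-109 293 10 0 0 16.6 1;-115 311 45 0 0 16.6 1;-115 311 80 0 0 16.6 1"
}}

```text
time_s: 17.93
eef_pos: [0.5044, -0.1902, 0.0715]
ee_rot: [-3.136, 0.186, -0.005]
ft_force: [-0.6, -0.0, -2.1]
finger_gap: 0.0244
finger_force: 30.0
```

Call:
{"op": "jog_arm", "data": {
  "steps": "0 0 5 0 0 0 1;0 0 5 0 0 0 1;0 0 5 0 0 0 1"
}}

```text
time_s: 18.18
eef_pos: [0.505, -0.1868, 0.0672]
ee_rot: [3.136, -0.179, -0.001]
ft_force: [1.3, 1.3, -0.4]
finger_gap: 0.0245
finger_force: 30.0
```

```bash
python3 - <<'E'
from bore import *
check("w7",.013,.011,.021,.0175)
E
```

```text
[ 0.5050432  -0.18675699  0.06722967] [ 1.27819549  1.28879492 -0.38799372]
```

View pics/w7.png

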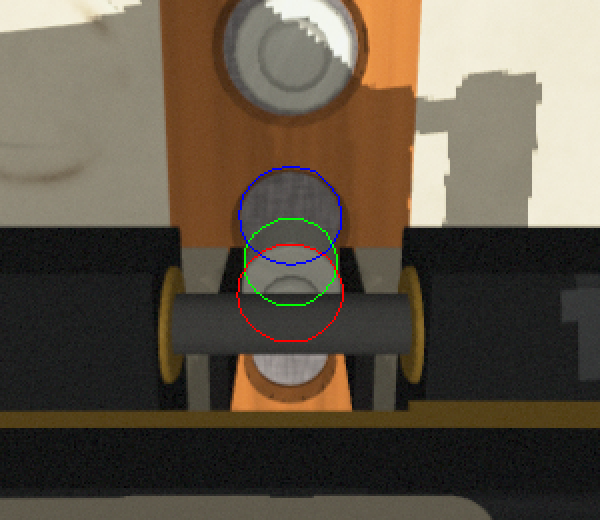

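W7 shows the bore at crop (290,217), within 1 mm of the prediction, and the weight on its outline. I go down without correction.

Call:
{"op": "jog_arm", "data": {
  "steps": "0 0 12 0 0 0 1;0 0 24 0 0 0 1;0 0 31 0 0 0 1;0 0 35 0 0 0 1;0 0 38 0 0 0 1;0 0 40 0 0 0 1;0 0 42 0 0 0 1;0 0 43 0 0 0 1;0 0 43.7 0 0 0 1;0 0 43.7 0 0 0 1"
}}

```text
time_s: 19.07
eef_pos: [0.505, -0.187, 0.024]
ee_rot: [3.136, -0.18, 0.001]
ft_force: [-2.8, 2.3, 8.4]
finger_gap: 0.0245
finger_force: 30.0
```

Call:
{"op": "jog_arm", "data": {
  "steps": "0 0 0 0 0 0 0.4;0 0 0 0 0 0 0.2;0 0 0 0 0 0 0;0 0 0 0 0 0 0;0 0 0 0 0 0 0;0 0 -15 0 0 0 0;0 0 -50 0 0 0 0;0 0 -90 0 0 0 0;0 0 -128 0 0 0 0;0 0 -128 0 0 0 0"
}}

```text
time_s: 19.9
eef_pos: [0.5088, -0.1879, 0.1588]
ee_rot: [3.135, -0.178, 0.018]
ft_force: [1.9, -0.5, 0.4]
finger_gap: 0.0439
finger_force: 0.0
```

```bash
python3 - <<'E'
from bore import *
fit("weight_100",(.5064,-.189),.012)
p=viewer.snapshot("scene");c=p["image"][215:300,310:440];cv2.imwrite("pics/s3.png",cv2.resize(c[:,:,::-1],None,fx=4,fy=4))
go(.415,.262,.152,-90)
E
```

```text
fit weight_100 0.83 [258. 192. 291. 225.] [ 0.5041 -0.1869] res px [ 2.   0.4 -2.  -0.4]
pin 0.98 [276. 206.] [ 0.5044 -0.1876  0.012 ]
TOOL d [ -6.5  -0.6 146.7]
at [ 0.504  -0.1869  0.1503] yaw_y -96.6 d [-140.  -435.7   -1.4] w [-0.02  0.05 -6.61] rows 11.2 0.9
```

View pics/s3.png

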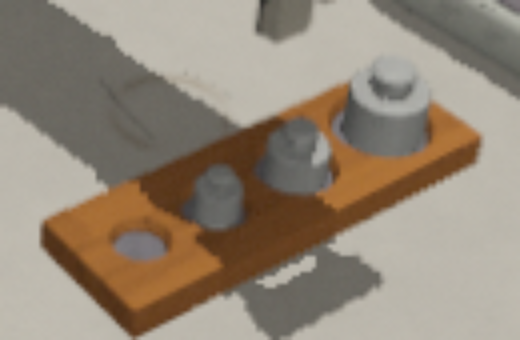

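Crop s3 shows the 100 seated upright at (218,200), with the 200 and 500 still in place.

Call:
{"op": "jog_arm", "data": {
  "steps": "-12 -39 0 0 0 0 0;-24 -78 0 0 0 0 0;-36 -117 0 0 0 0 0;-48 -156 0 0 0 -2 0;-60 -195 0 0 0 -4 0;-74 -232 0 0 0 -6.6 0.2;-88 -270 0 0 0 -6.6 0.2;-100 -308 0 0 0 -6.6 0.2;-112 -346 0 0 0 -6.6 0.2;-124 -384 0 0 0 -6.6 0.2"
}}

```text
time_s: 20.93
eef_pos: [0.424, 0.2099, 0.1497]
ee_rot: [3.14, 0.001, -0.003]
ft_force: [1.7, -0.4, -0.4]
finger_gap: 0.035
finger_force: 0.0
```

Call:
{"op": "jog_arm", "data": {
  "steps": "-10 26 0 0 0 0 0.2;-10 -50 0 0 0 0 0.2;-10 -50 0 0 0 0 0.2;-10 -50 0 0 0 0 0.2;-10 -50 0 0 0 0 0.2"
}}

```text
time_s: 21.35
eef_pos: [0.4148, 0.2594, 0.1492]
ee_rot: [3.139, 0.003, -0.003]
ft_force: [0.1, -0.4, -0.3]
finger_gap: 0.0352
finger_force: 0.0
```

```bash
python3 - <<'E'
from h import *
fit("weight_50",(.438,.262),png="w8"); fit("weight_50",(.438,.262))
print(sensors.read_state()["finger_gap"],sensors.read_state()["eef_pos"])
E
```

```text
fit weight_50 0.93 [267. 168. 290. 189.] [0.4361 0.2564] res px [ 0.8 -1.4 -0.8  1.3]
pin 0.91 [276. 175.] [0.4379 0.2584 0.    ]
TOOL d [ 21.7   2.7 149.2]
fit weight_50 0.53 [266. 168. 285. 188.] [0.4368 0.2574] res px [-1.1 -1.8  1.1  1.8]
pin 0.7 [274. 174.] [0.4385 0.2588 0.    ]
TOOL d [ 2.210e+01 -1.000e-01  1.498e+02]
0.034853799877214674 [0.41544758 0.25773511 0.15073825]
```

View pics/w8.png

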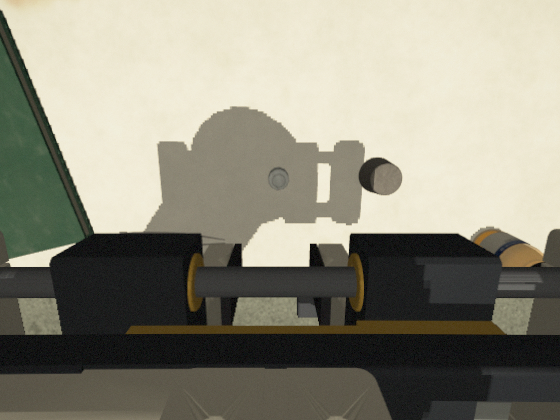

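W8 shows the 50 at (279,179) and the stopper at (382,177), clear of the finger path.

Call:
{"op": "jog_arm", "data": {
  "steps": "12 1 0 0 0 0 0.2;23 2 30 0 0 0 0.2;23 2 65 0 0 0 0.2;23 2 100 0 0 0 0.2;23 2 125 0 0 0 0.2;23 2 137 0 0 0 0.2;23 2 140 0 0 0 0.2;23 2 140 0 0 0 0.2;23 2 140 0 0 0 1;23 2 140 0 0 0 1"
}}

```text
time_s: 22.48
eef_pos: [0.4394, 0.2573, 0.0122]
ee_rot: [-3.14, -0.0, -0.003]
ft_force: [-0.0, 0.5, 0.0]
finger_gap: 0.0267
finger_force: 0.0
```

Call:
{"op": "jog_arm", "data": {
  "steps": "0 0 0 0 0 0 1;0 0 0 0 0 0 1;0 0 0 0 0 0 1;0 0 0 0 0 0 1;0 0 -15 0 0 0 1;0 0 -50 0 0 0 1;0 0 -90 0 0 0 1;0 0 -130 0 0 0 1;0 0 -140 0 0 0 1;0 0 -140 0 0 0 1"
}}

```text
time_s: 23.32
eef_pos: [0.44, 0.2584, 0.1552]
ee_rot: [-3.136, -0.001, -0.008]
ft_force: [0.3, 0.7, -1.0]
finger_gap: 0.017
finger_force: 30.0
```

Call:
{"op": "jog_arm", "data": {
  "steps": "2 40 0 0 0 1 1;4 80 0 0 0 2 1;6 120 0 0 0 3 1;8 160 0 0 0 4 1;9 200 0 0 0 5 1;10 240 0 0 0 6.6 1;11 280 0 0 0 6.6 1;12 320 0 0 0 6.6 1;14 360 0 0 0 6.6 1;15.5 400 0 0 0 6.6 1"
}}

```text
time_s: 24.15
eef_pos: [0.4531, -0.1451, 0.1502]
ee_rot: [-3.136, 0.18, 0.001]
ft_force: [1.6, 0.9, -0.2]
finger_gap: 0.0173
finger_force: 30.0
```

```bash
python3 - <<'E'
from h import *
go(.4545,-.181,.067,-96.6)
E
```

```text
at [ 0.4531 -0.1451  0.1502] yaw_y -96.6 d [ 5.6 35.5 83.2] w [-0.01  0.04  0.02] rows 2.2 0.0
```

Call:
{"op": "jog_arm", "data": {
  "steps": "4.5 38 0 0 0 0 1;4.5 38 40 0 0 0 1;4.5 38 75 0 0 0 1;4.5 38 84 0 0 0 1;4.5 38 84 0 0 0 1;4.5 38 84 0 0 0 1"
}}

```text
time_s: 24.65
eef_pos: [0.4543, -0.1814, 0.0672]
ee_rot: [3.136, -0.179, -0.002]
ft_force: [0.2, 1.4, 0.3]
finger_gap: 0.017
finger_force: 30.0
```

```bash
python3 - <<'E'
from bore import *
check("w9",.0095,.011,.020,.014)
E
```

```text
[ 0.45425059 -0.18139873  0.0671654 ] [0.22670124 1.35348627 0.27006331]
```

View pics/w9.png

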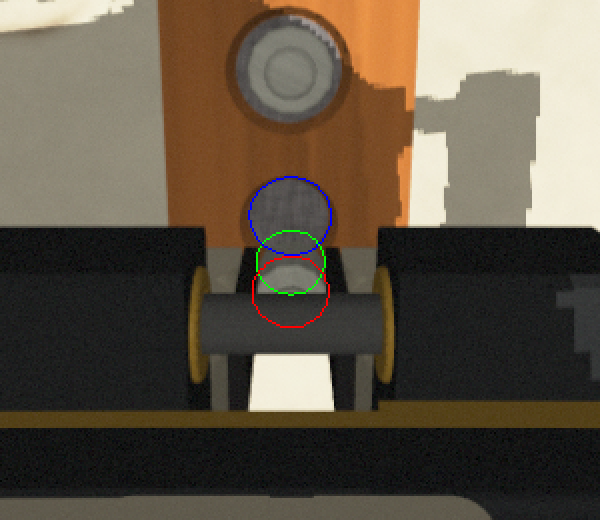

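W9 shows the bore on its prediction at crop (290,217), and the 50 about 1.5 mm towards tool -x, so I add +1 mm.

Call:
{"op": "jog_arm", "data": {
  "steps": "1 0 12 0 0 0 1;1 0 24 0 0 0 1;1 0 31 0 0 0 1;1 0 35 0 0 0 1;1 0 38 0 0 0 1;1 0 40 0 0 0 1;1 0 42 0 0 0 1;1 0 43 0 0 0 1;1 0 43.7 0 0 0 1;1 0 43.7 0 0 0 1"
}}

```text
time_s: 25.53
eef_pos: [0.4556, -0.1818, 0.0241]
ee_rot: [3.136, -0.18, 0.001]
ft_force: [-2.5, 2.2, 7.3]
finger_gap: 0.0175
finger_force: 30.0
```

Call:
{"op": "jog_arm", "data": {
  "steps": "0 0 0 0 0 0 0.55;0 0 0 0 0 0 0.35;0 0 0 0 0 0 0.2;0 0 0 0 0 0 0.2;0 0 0 0 0 0 0.2;0 0 -15 0 0 0 0.2;0 0 -50 0 0 0 0.2;0 0 -90 0 0 0 0.2;0 0 -128 0 0 0 0.2;0 0 -128 0 0 0 0.2"
}}

```text
time_s: 26.37
eef_pos: [0.4593, -0.1825, 0.1586]
ee_rot: [3.135, -0.178, 0.018]
ft_force: [1.8, -0.6, 0.9]
finger_gap: 0.0348
finger_force: 0.0
```

```bash
python3 - <<'E'
from bore import *
fit("weight_50",(.4555,-.183),.012)
p=viewer.snapshot("scene");c=p["image"][140:300,220:440];cv2.imwrite("pics/s4.png",cv2.resize(c[:,:,::-1],None,fx=3.5,fy=3.5))
E
```

```text
fit weight_50 0.78 [260. 140. 289. 170.] [ 0.5042 -0.1868] res px [ 4.   3.4 -4.  -3.3]
fit weight_50 0.57 [265. 199. 282. 224.] [ 0.452  -0.1801] res px [-1.7  0.2  1.7 -0.2]
pin 0.91 [274. 206.] [ 0.4544 -0.1801  0.012 ]
pin 0.73 [273. 153.] [ 0.505  -0.1857  0.012 ]
TOOL d [ 43.4  -0.9 147.1]
```

View pics/s4.png

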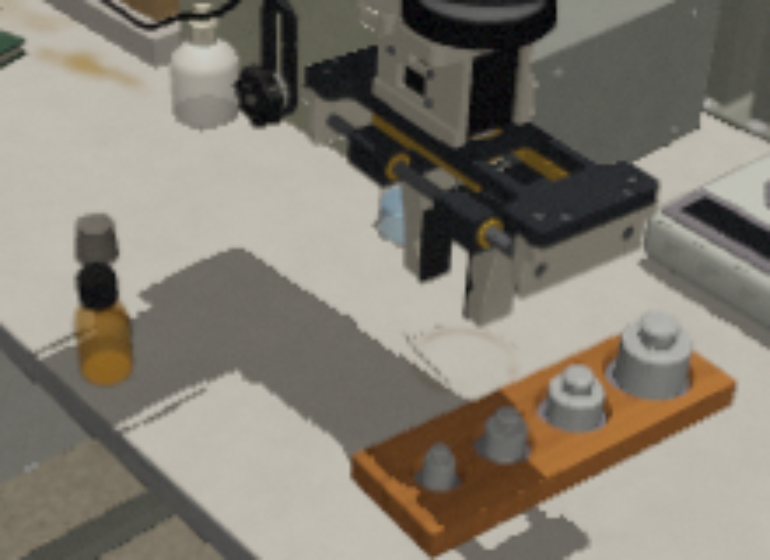

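S4 shows all four weights upright in their own bores, at crop (438,468), (505,435), (575,400) and (655,355). The stopper, dropper bottle and PE bottle are undisturbed, the part of the beaker that shows is in place, and the gripper is clear.

```bash
python3 -c "
from workcell import order
print(order.hand_in())"
```

```text
the job is handed in; nothing more can be done
None
```

All four weights are upright and down in their own bores, biggest to smallest, with no sign that the stopper, bottles or beaker were disturbed, and the job was handed in at about 26 s of the 120 s; no verdict was returned.

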